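Pack a workshop order as one stable stack, widest base first

TASK

Pack the three goods of this order - the dark wooden case, the blue tin and the small yellow-red box - into the open shipping carton as one stable, upright stack: widest base at the bottom, each next narrower one on top, all centred over the thin board on the carton's floor with their long sides parallel to the carton's long sides. Leave the glue bottle, the sanding block and the pencil pot standing where they are, then let go of the stack.

Things in the scene. Friction and masses are not known exactly. Their poses are not given: they have to be found in the camera images.
- parcel: the shipping carton: an open-topped brown cardboard box, fixed to the bench, 290 (x, long) x 200 (y) x 58 mm high outside, walls 5 mm, flaps folded down outside (they reach 16 mm beyond the walls at most). A thin white board, 220 (x) x 94 (y) mm, is fixed on the middle of its floor with its top 10 mm above the bench. Origin: centre of the underside, on the bench; z up, x along the long sides. It stands to the robot's left or right, at varying yaw.
- case: dark wooden case with brass corners (goods), a closed solid box 190 (x) x 64 (y) x 40 mm high, about 0.5 kg. Origin: centre of its underside; x along its length, z up. It lies flat on the bench, and the small box lies on it at the start.
- tin: blue oblong tin with a bare steel lid and a pale label (goods), closed and solid, 120 (x) x 58 (y) x 50 mm high, flat top, about 0.42 kg. Origin: centre of its underside; x along its length, z up. It lies flat on the bench at the start.
- smallbox: small yellow box with a red band (goods), 72 (x) x 46 (y) x 55 mm high, flat top, about 0.12 kg. Origin: centre of its underside; x along its length, z up. At the start it sits on top of the wooden case, so it must be set aside on free bench before the tin can be stacked on the case.
- glue: bystander: upright pale bottle with a yellow label and an orange cap, 56 mm in diameter, 160 mm high, loose, near one end of the tin. Origin: centre of its underside.
- sander: bystander: sanding block, pale wood on cork, 60 (x) x 110 (y) x 38 mm high, loose, near one end of the wooden case. Origin: centre of its underside.
- pot: bystander: dark steel pencil pot, 72 mm in diameter, 95 mm high, its pencils up to 160 mm high, loose, near the robot's side of the carton. Origin: centre of its underside.
- mat: green cutting mat with a white grid, 340 (x) x 360 (y) mm, 1 mm thick, merely painted on the bench: things on it rest at bench height. The case and the tin start on it, in a nearer and a farther row, long sides roughly along its y axis. Origin: its centre; it lies on the side that the carton does not. The rest of the bench is free, flat and at height 0.
There are look-alikes about, which are no part of the job. Leave any orange or pink look-alike of the smallbox alone.

How it is judged:
By the outcome, as a careful person would: the job done as asked, in the order asked, and still so for the second after the job is handed in, with the robot touching nothing.
It also fails if it takes over 72 s, if anything falls off the work surface, if the arm or the gripper's body presses on something with over 40 N, if the wrist force passes 120 N, or if a joint passes its speed limit or range.

ROBOT

A 7-joint arm with a two-finger parallel gripper is mounted at the origin on the work surface. World frame = base frame: x ahead of the robot, y to its left, z up, the work surface at z = 0. Lengths are in m, angles in rad, forces in N, time in s.
With the tool pointing down it reaches from about 0.4 to 0.85 m from the base axis. Payload 10.4 kg.
Tool frame: the origin (TCP) lies on the front face of the gripper's body, between the roots of the fingers; the fingertips stand 73 mm ahead of it and the grasp point (between the pads) lies 54 mm ahead of it; z points along the fingers, y is the line along which they close (so a half turn about z gives the same grasp; the last joint's range is limited). The gripper opens to 85 mm and grips with 20 to 120 N. Pads are 22 mm wide; open, the fingers measure 114 mm over their backs; the gripper's body (76 mm by 85 mm) begins 54 mm behind the grasp point. The pads swing forward as they close: fully open they stand 13 mm farther back than shut.
Start: joints at [1.129, 0.332, -0.065, 1.46, 0.022, 1.35, -0.088], TCP at [0.254, -0.571, 0.304] pointing down, gripper open.
Joint ranges: [-2.6, 2.6], [-0.5, 2.12], [-1.47, 1.34], [0.16, 2.42], [-1.27, 4.41], [0.06, 2.06], [-2.6, 2.6]. Speed limits (rad/s): [2.22, 2.22, 2.79, 2.79, 3.14, 3.14, 3.14].

INTERFACE

Orientations are given as a unit quaternion [x, y, z, w].
In Python, from workcell import manip gives the robot as it stands.
- The arm moves only by the shell command python3 -m jog 'ROWS' [FORCE]. ROWS is JSON, a list of rows, each an object with "grip": the gripper command: -1 is fully open, 1 is shut, values between are in proportion; "slide": the shift along the tool's x, y, z in cm, a list of three; "yaw": the turn about the tool's z in rad. A call has 1 to 8 rows; each row shifts and turns the commanded pose from where the row before left it, along the tool's axes as they then stand; what a row does not reach is not made up. A row lasts 1/10 s, in which the tool goes at most 50 mm and 8.59 degrees, less where a joint would pass 70% of its speed; a pose out of reach is approached as far as the arm can. A call with a gripper value outside its range is refused whole. The fingers move at their own pace and stop on an object; FORCE is the grip in N (left out, the last holds). Time passes only in rows, so rows that do not move let the fingers close. It gives the time, the measured TCP pose, the force, the opening and the grip force at its end, in the units of the state.
- manip.get_obs(): the state, without advancing time (a new reading comes with each control period).
- manip.camera(name): name is "side" or "top"; returns the picture (480x640x3 uint8, blue, green, red); there is no depth.
- manip.calibration(name): a dict with "vfov" (degrees; the focal length in pixels is half the picture's height over the tangent of half this angle, whatever the lens; pixels are square), "cx", "cy" (the principal point, pixels), "camera_from_world" (4x4, takes a point from world to camera coordinates). Camera axes: x right, y down, z forward; pixel columns grow to the right and rows downward; lengths in m; the calibration is good to about 2 mm. A picture is of the moment at which its call begins. calibration takes no time and is no camera call.
- manip.hand_in(): hands the job in; it is judged then, once.
Trained networks look in the newest picture that a camera, given by its name, has taken for a name from the list of things; names that differ only in an ending like _2 or _b are one class to them, and where a whole thing is asked for, a point or a joint stands for the part that bears it (a point fixed in the world has none). Each returns a list of dicts, best first, with "conf" (0 to 1); they miss things now and then, are a little off and sometimes report something else, mostly with a low value. They report only what shows in the picture. A call takes as long as a camera call. They do not tell look-alikes from the thing itself.
- manip.masks_of(thing, camera): "region" (480x640 bool, what is visible of it) and "centre" ([column, row] in pixels, amid what is visible of it).
The state is a dict: "clock": time; "joint_pos": joint angles; "joint_velocities": joint speeds; "tau": joint torques, N m; "position": TCP position; "ee_rot": TCP orientation; "ft_force": force on the tool from outside, world axes, zero at the start; "torque": the same for the moment, N m; "grip_width": opening from 0.0 (shut) to 1.0 (fully open); "grasp_force": force on a finger pad.
Only numpy, scipy, OpenCV 4.12 (cv2) and the standard library are available. Lean on these libraries where they do the work, as an engineer would, in place of code of your own. Each camera call takes 0.05 s, during which the arm holds its last target. There are 200 camera calls.

## Working session

There is one attempt and no reset: what is moved stays moved. The work goes in short steps, Python scripts to look and compute and a shell command to move; the robot and the scene stay as the last step left them, time stands still between calls to the robot, and variables do not carry over. Pictures are saved under pics/ and viewed, at most 10 in all, crops included, and the job is handed in when it is done.

```bash
mkdir -p pics; ls
python3 - <<'E'
from workcell import manip
import cv2
for c in ("top","side"):
    im=manip.camera(c); cv2.imwrite(f"pics/{c}0.png",im)
    k=manip.calibration(c); print(c,k)
o=manip.get_obs(); print({k:o[k] for k in("clock","position","ee_rot","grip_width","ft_force")})
E
```

```text
pics
top {'vfov': 42.89930120850485, 'cx': 315.7887849464164, 'cy': 237.05196104897558, 'camera_from_world': array([[ 0.0100679 , -0.99992139,  0.00747393, -0.03623891],
       [-0.98120885, -0.01131921, -0.1926164 ,  0.53757208],
       [ 0.19268586, -0.00539424, -0.98124567,  1.45024017],
       [ 0.        ,  0.        ,  0.        ,  1.        ]])}
side {'vfov': 53.87521504823655, 'cx': 317.020929854631, 'cy': 242.9282702371008, 'camera_from_world': array([[-0.88045419, -0.47400729, -0.01083968,  0.48005291],
       [-0.35268225,  0.67003409, -0.65319947,  0.26261046],
       [ 0.31688427, -0.57128925, -0.75710828,  0.88026252],
       [ 0.        ,  0.        ,  0.        ,  1.        ]])}
{'clock': 0.1, 'position': array([ 0.25408607, -0.57074601,  0.30319335]), 'ee_rot': array([ 9.78148461e-01,  2.07906654e-01, -1.59024037e-04, -6.21469058e-04]), 'grip_width': 1.0005115821789474, 'ft_force': array([ 0.14734725,  0.07973874, -0.524169  ])}
```

View pics/top0.png

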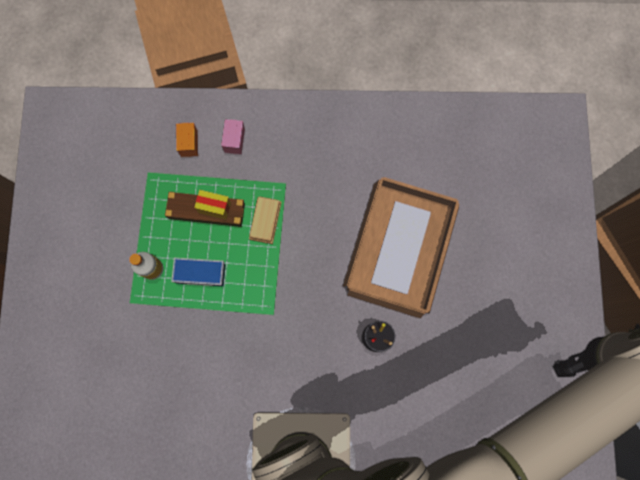

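View pics/side0.png

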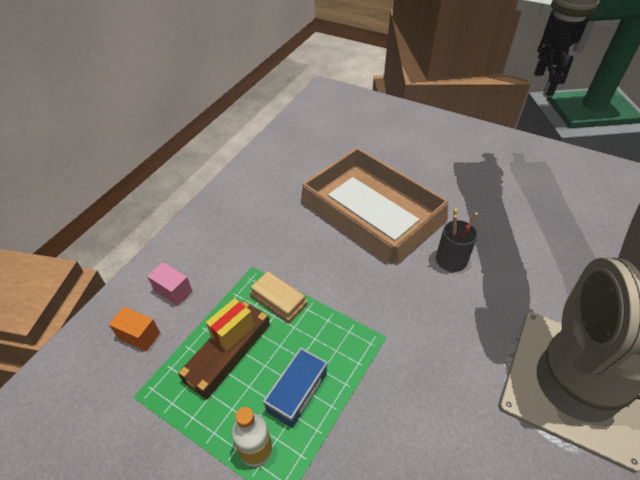

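The top view shows the case at (205,209) with the yellow-red box on it at (212,203). The tin is at (199,271), glue at (145,265), sander at (265,220), carton board at (403,247) and pot at (379,336). There are three smallbox candidates: orange at (186,138), pink at (232,135), and yellow with a red band at (212,203). Only the last fits the description, because it is yellow-red and lies on the case. The crop should confirm it.

```bash
cat > h.py <<'E'
import numpy as np, cv2
from workcell import manip
from scipy.optimize import minimize
from scipy.spatial.transform import Rotation as R
DIM=dict(case=(.19,.064,.04),tin=(.12,.058,.05),smallbox=(.072,.046,.055),sander=(.06,.11,.038))
def cal(c):
    k=manip.calibration(c); return k, 240/np.tan(np.radians(k["vfov"]/2))
def proj(P,c):
    k,f=cal(c); M=k["camera_from_world"]; q=P@M[:3,:3].T+M[:3,3]
    return np.c_[f*q[:,0]/q[:,2]+k["cx"], f*q[:,1]/q[:,2]+k["cy"]]
def back(uv,z,c):
    k,f=cal(c); M=k["camera_from_world"]; uv=np.atleast_2d(uv).astype(float)
    d=np.c_[(uv[:,0]-k["cx"])/f,(uv[:,1]-k["cy"])/f,np.ones(len(uv))]@M[:3,:3]
    o=-M[:3,:3].T@M[:3,3]; return (o+d*((z-o[2])/d[:,2])[:,None])[:,:2]
def corners(x,y,a,d,z0):
    s=np.array([[i,j,k] for i in(-.5,.5) for j in(-.5,.5) for k in(0,1)])*d
    ca,sa=np.cos(a),np.sin(a)
    return np.c_[x+ca*s[:,0]-sa*s[:,1], y+sa*s[:,0]+ca*s[:,1], z0+s[:,2]]
def sil(p,d,z0,c):
    h=cv2.convexHull(proj(corners(*p,d,z0),c).astype(np.float32))
    m=np.zeros((480,640),np.uint8); cv2.fillConvexPoly(m,np.round(h*16).astype(np.int32),255,cv2.LINE_AA,4)
    return m/255.
def best(t,c,near=None):
    L=manip.masks_of(t,c)
    if near is not None: L=[l for l in L if np.hypot(*(np.array(l["centre"])-near))<25]
    return L[0]["region"] if L else None
def fit(masks,d,z0,p0,ign={}):
    def cost(p):
        e=0
        for c,m in masks.items():
            w=~ign[c] if c in ign else 1
            e+=(np.abs(sil(p,d,z0,c)-m)*w).sum()/m.sum()
        return e
    b=None
    for da in(-.15,0,.15):
        q=np.array(p0)+[0,0,da]
        r=minimize(cost,q,method="Nelder-Mead",options=dict(initial_simplex=np.array([q,q+[.015,0,0],q+[0,.015,0],q+[0,0,.15]]),xatol=1e-4,fatol=1e-4))
        if b is None or r.fun<b.fun: b=r
    return np.round(b.x,4),round(b.fun/len(masks),3)
E
python3 - <<'E'
from h import *
im={c:manip.camera(c) for c in("top","side")}
sm={}
for t,uv,z0 in(("smallbox",(212,203),.04),("case",(205,209),0),("tin",(199,271),0),("sander",(265,220),0)):
    p=back(uv,z0+DIM[t][2]/2,"top")[0]
    us=proj(np.array([[*p,z0+DIM[t][2]/2]]),"side")[0]
    ms={c:best(t,c,np.array(n)) for c,n in(("top",uv),("side",us))}
    ms={c:m for c,m in ms.items() if m is not None}
    if t=="smallbox": sm=ms
    ign={c:cv2.dilate(m.astype(np.uint8),np.ones((3,3)))>0 for c,m in sm.items()} if t=="case" else {}
    a0=0 if t=="sander" else np.pi/2
    print(t,list(ms),fit(ms,DIM[t],z0,(*p,a0),ign), *[ (c,fit({c:m},DIM[t],z0,(*p,a0),ign)[0]) for c,m in ms.items()])
for t,z in(("glue",.08),("pot",.05)):
    for c in("top","side"):
        l=manip.masks_of(t,c)
        if l: print(t,c,l[0]["conf"],back(l[0]["centre"],z,c))
g=im["top"]; b=(g.min(2)>150)&(np.ptp(g.astype(int),axis=2)<25); b[:, :340]=0;b[:,470:]=0;b[:180]=0;b[310:]=0
ys,xs=np.nonzero(b); P=back(np.c_[xs,ys],.01,"top"); print("board",len(P),cv2.minAreaRect(P.astype(np.float32)*1000), P.mean(0))
cv2.imwrite("pics/crop.png",cv2.resize(np.hstack([im["top"][110:300,120:300],im["side"][250:440,110:340]]),None,fx=1.9,fy=1.9,interpolation=cv2.INTER_CUBIC))
E
```

```text
smallbox ['top', 'side'] (array([0.6108, 0.2228, 1.2563]), np.float64(0.163)) ('top', array([0.6122, 0.2251, 1.2186])) ('side', array([0.611 , 0.2216, 1.2864]))
case ['top', 'side'] (array([0.6121, 0.2494, 1.4808]), np.float64(0.106)) ('top', array([0.6137, 0.2506, 1.471 ])) ('side', array([0.6112, 0.2476, 1.4951]))
tin ['top', 'side'] (array([0.4492, 0.2574, 1.5188]), np.float64(0.116)) ('top', array([0.4498, 0.259 , 1.4657])) ('side', array([0.4494, 0.2547, 1.5352]))
sander ['top', 'side'] (array([0.5856, 0.0983, 1.3654]), np.float64(0.183)) ('top', array([0.5857, 0.0987, 1.4272])) ('side', array([0.5852, 0.0992, 1.3279]))
glue top 0.71 [[0.57424537 0.09238852]]
glue side 0.61 [[0.4578084  0.38061511]]
pot top 0.9 [[ 0.29279653 -0.18267311]]
pot side 0.78 [[ 0.2930446  -0.18279443]]
board 3165 ((524.4369506835938, -245.7511749267578), (93.72868347167969, 220.0341033935547), 73.12109375) [ 0.52302351 -0.24572216]
```

View pics/crop.png

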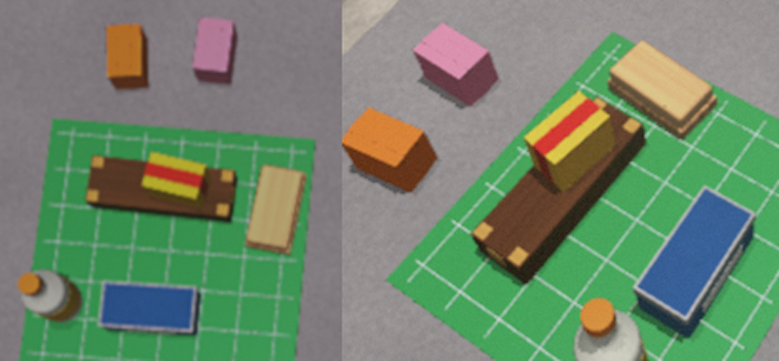

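The crop confirms it. The yellow box with the red band on the case is the smallbox, and the orange and pink boxes are the look-alikes. The fits agree with the given sizes: the board measures 220.0 x 93.7 mm, with its centre at (0.524, -0.246) and a yaw of -0.295. I'll compute the approach next.

```bash
cat > go.py <<'E'
# usage: go.py x y z theta : tool-frame slide (cm) to the target, and yaw
import sys; from h import *
x,y,z,t=map(float,sys.argv[1:5]); o=manip.get_obs(); r=R.from_quat(o["ee_rot"]); m=r.as_matrix()
th=np.arctan2(m[1,0],m[0,0]); dy=-((t-th+np.pi)%(2*np.pi)-np.pi)
d=(np.array([x,y,z])-o["position"])*100
print("t",round(o["clock"],2),"pos",o["position"].round(4),"th",round(th,3),"tilt",round(float(np.degrees(np.arccos(-m[2,2]))),2),"w",round(o["grip_width"],3),"gf",round(o["grasp_force"],1),"ft",o["ft_force"].round(1))
print("slide before yaw",(m.T@d).round(2),"yaw",round(dy,3),"slide after yaw",((r*R.from_euler("z",dy)).as_matrix().T@d).round(2))
E
python3 go.py .611 .223 .27 1.256
```

```text
t 0.8 pos [ 0.2542 -0.571   0.304 ] th 0.419 tilt 0.01 w 1.001 gf 0.0 ft [-0.5  0.7 -1. ]
slide before yaw [ 64.89 -58.03   3.39] yaw -0.837 slide after yaw [86.54  9.34  3.39]
```

```bash
R='{"grip":-1,"slide":[2.95,-2.64,0.15],"yaw":0}'
python3 -m jog '[{"grip":-1,"slide":[2.95,-2.64,0.15],"yaw":0},{"grip":-1,"slide":[2.95,-2.64,0.15],"yaw":0},{"grip":-1,"slide":[2.95,-2.64,0.15],"yaw":0},{"grip":-1,"slide":[2.95,-2.64,0.15],"yaw":0},{"grip":-1,"slide":[2.95,-2.64,0.15],"yaw":0},{"grip":-1,"slide":[2.95,-2.64,0.15],"yaw":0},{"grip":-1,"slide":[2.95,-2.64,0.15],"yaw":0},{"grip":-1,"slide":[2.95,-2.64,0.15],"yaw":0}]' 40
python3 -m jog '[{"grip":-1,"slide":[2.95,-2.64,0.15],"yaw":0},{"grip":-1,"slide":[2.95,-2.64,0.15],"yaw":0},{"grip":-1,"slide":[2.95,-2.64,0.15],"yaw":0},{"grip":-1,"slide":[2.95,-2.64,0.15],"yaw":0},{"grip":-1,"slide":[2.95,-2.64,0.15],"yaw":0},{"grip":-1,"slide":[2.95,-2.64,0.15],"yaw":0},{"grip":-1,"slide":[2.95,-2.64,0.15],"yaw":0},{"grip":-1,"slide":[2.95,-2.64,0.15],"yaw":0}]'
python3 -m jog '[{"grip":-1,"slide":[2.95,-2.64,0.15],"yaw":0},{"grip":-1,"slide":[2.95,-2.64,0.15],"yaw":0},{"grip":-1,"slide":[2.95,-2.64,0.15],"yaw":0},{"grip":-1,"slide":[2.95,-2.64,0.15],"yaw":0},{"grip":-1,"slide":[2.95,-2.64,0.15],"yaw":0},{"grip":-1,"slide":[2.95,-2.64,0.15],"yaw":0}]'
python3 -m jog '[{"grip":-1,"slide":[0,0,0],"yaw":-0.14},{"grip":-1,"slide":[0,0,0],"yaw":-0.14},{"grip":-1,"slide":[0,0,0],"yaw":-0.14},{"grip":-1,"slide":[0,0,0],"yaw":-0.14},{"grip":-1,"slide":[0,0,0],"yaw":-0.14},{"grip":-1,"slide":[0,0,0],"yaw":-0.14},{"grip":-1,"slide":[0,0,0],"yaw":0}]'
python3 go.py .611 .223 .12 1.256
```

```text
clock: 1.6
position: [0.3843, -0.2805, 0.2921]
ee_rot: [0.978, 0.208, 0.0, 0.0]
ft_force: [1.4, -0.0, 0.0]
grip_width: 1.0
grasp_force: 0.0
clock: 2.4
position: [0.5141, 0.0083, 0.2802]
ee_rot: [0.978, 0.208, 0.0, 0.0]
ft_force: [0.3, -0.4, -0.2]
grip_width: 1.0
grasp_force: 0.0
clock: 3.0
position: [0.6116, 0.2248, 0.2708]
ee_rot: [0.978, 0.208, 0.0, 0.0]
ft_force: [0.5, -0.6, 0.6]
grip_width: 1.0
grasp_force: 0.0
clock: 3.7
position: [0.611, 0.2233, 0.2708]
ee_rot: [0.808, 0.589, -0.0, -0.0]
ft_force: [0.3, -0.2, -0.5]
grip_width: 1.002
grasp_force: 0.0
t 3.7 pos [0.611  0.2233 0.2708] th 1.261 tilt 0.01 w 1.002 gf 0.0 ft [ 0.3 -0.2 -0.5]
slide before yaw [-3.000e-02  1.000e-02  1.508e+01] yaw 0.005 slide after yaw [-3.000e-02  1.000e-02  1.508e+01]
```

```bash
python3 -m jog '[{"grip":-1,"slide":[0,0,3],"yaw":0},{"grip":-1,"slide":[0,0,4],"yaw":0},{"grip":-1,"slide":[0,0,4],"yaw":0},{"grip":-1,"slide":[0,0,3],"yaw":0},{"grip":-1,"slide":[0,0,1.1],"yaw":0},{"grip":-1,"slide":[0,0,0],"yaw":0}]'
python3 -m jog '[{"grip":0.4,"slide":[0,0,0],"yaw":0},{"grip":0.6,"slide":[0,0,0],"yaw":0},{"grip":1,"slide":[0,0,0],"yaw":0},{"grip":1,"slide":[0,0,0],"yaw":0},{"grip":1,"slide":[0,0,0],"yaw":0},{"grip":1,"slide":[0,0,0],"yaw":0},{"grip":1,"slide":[0,0,0],"yaw":0},{"grip":1,"slide":[0,0,0],"yaw":0}]' 30
python3 -m jog '[{"grip":1,"slide":[0,0,-1],"yaw":0},{"grip":1,"slide":[0,0,-2],"yaw":0},{"grip":1,"slide":[0,0,-3],"yaw":0},{"grip":1,"slide":[0,0,-3],"yaw":0},{"grip":1,"slide":[0,0,-1],"yaw":0}]'
python3 go.py .44 .01 .22 -.295
```

```text
clock: 4.3
position: [0.6105, 0.2232, 0.1188]
ee_rot: [0.809, 0.588, -0.001, -0.0]
ft_force: [0.6, 0.1, 0.5]
grip_width: 1.002
grasp_force: 0.0
clock: 5.1
position: [0.6117, 0.2239, 0.1219]
ee_rot: [0.809, 0.588, 0.001, 0.0]
ft_force: [-0.9, -0.8, 6.5]
grip_width: 0.553
grasp_force: 29.4
clock: 5.6
position: [0.6117, 0.2243, 0.2241]
ee_rot: [0.808, 0.589, 0.002, 0.001]
ft_force: [-0.0, 0.6, -1.0]
grip_width: 0.546
grasp_force: 30.3
t 5.6 pos [0.6117 0.2243 0.2241] th 1.259 tilt 0.28 w 0.546 gf 30.3 ft [-0.   0.6 -1. ]
slide before yaw [-25.67  -9.76   0.3 ] yaw 1.554 slide after yaw [-10.2  25.5   0.3]
```

```bash
python3 -m jog '[{"grip":1,"slide":[-1.6,-0.61,0],"yaw":0},{"grip":1,"slide":[-3.2,-1.22,0],"yaw":0},{"grip":1,"slide":[-4,-1.53,0],"yaw":0},{"grip":1,"slide":[-4,-1.53,0],"yaw":0},{"grip":1,"slide":[-4,-1.53,0],"yaw":0},{"grip":1,"slide":[-4,-1.53,0],"yaw":0},{"grip":1,"slide":[-3.2,-1.2,0],"yaw":0},{"grip":1,"slide":[-1.6,-0.61,0],"yaw":0}]'
python3 -m jog '[{"grip":1,"slide":[0,0,0],"yaw":0.14},{"grip":1,"slide":[0,0,0],"yaw":0.14},{"grip":1,"slide":[0,0,0],"yaw":0.14},{"grip":1,"slide":[0,0,0],"yaw":0.14},{"grip":1,"slide":[0,0,0],"yaw":0.14},{"grip":1,"slide":[0,0,0],"yaw":0.14},{"grip":1,"slide":[0,0,0],"yaw":0.14},{"grip":1,"slide":[0,0,0],"yaw":0.14}]'
python3 -m jog '[{"grip":1,"slide":[0,0,0],"yaw":0.14},{"grip":1,"slide":[0,0,0],"yaw":0.14},{"grip":1,"slide":[0,0,0],"yaw":0.14},{"grip":1,"slide":[0,0,3],"yaw":0},{"grip":1,"slide":[0,0,4],"yaw":0},{"grip":1,"slide":[0,0,4],"yaw":0},{"grip":1,"slide":[0,0,2],"yaw":0},{"grip":1,"slide":[0,0,0],"yaw":0}]'
python3 go.py .44 .01 .082 -.295
```

```text
clock: 6.4
position: [0.4375, 0.0073, 0.2195]
ee_rot: [0.809, 0.587, -0.001, 0.001]
ft_force: [0.7, -0.2, -1.5]
grip_width: 0.553
grasp_force: 30.3
clock: 7.2
position: [0.4391, 0.0099, 0.2198]
ee_rot: [0.998, 0.066, -0.0, 0.0]
ft_force: [-0.2, -0.2, -1.3]
grip_width: 0.546
grasp_force: 30.4
clock: 8.0
position: [0.4374, 0.01, 0.0875]
ee_rot: [0.99, -0.14, -0.003, -0.0]
ft_force: [-1.2, -0.1, -1.0]
grip_width: 0.547
grasp_force: 30.4
t 8.0 pos [0.4374 0.01   0.0875] th -0.281 tilt 0.31 w 0.547 gf 30.4 ft [-1.2 -0.1 -1. ]
slide before yaw [ 0.25 -0.07  0.55] yaw 0.014 slide after yaw [ 0.25 -0.08  0.55]
```

```bash
python3 -m jog '[{"grip":1,"slide":[0,0,0.3],"yaw":0},{"grip":1,"slide":[0,0,0.2],"yaw":0},{"grip":1,"slide":[0,0,0],"yaw":0}]'
python3 -m jog '[{"grip":1,"slide":[0,0,0.1],"yaw":0},{"grip":1,"slide":[0,0,0.1],"yaw":0},{"grip":1,"slide":[0,0,0],"yaw":0}]'
```

```text
clock: 8.3
position: [0.4401, 0.0097, 0.0858]
ee_rot: [0.99, -0.14, 0.001, 0.0]
ft_force: [-0.6, -0.4, -1.2]
grip_width: 0.548
grasp_force: 30.5
clock: 8.6
position: [0.4395, 0.0098, 0.083]
ee_rot: [0.99, -0.14, 0.0, 0.0]
ft_force: [-0.5, 0.4, -2.1]
grip_width: 0.548
grasp_force: 30.5
```

```bash
python3 -m jog '[{"grip":1,"slide":[0,0,0.1],"yaw":0},{"grip":1,"slide":[0,0,0.1],"yaw":0},{"grip":1,"slide":[0,0,0],"yaw":0}]'
```

```text
clock: 8.9
position: [0.4396, 0.0099, 0.0817]
ee_rot: [0.99, -0.14, -0.0, 0.0]
ft_force: [-7.5, -0.9, 16.2]
grip_width: 0.548
grasp_force: 31.6
```

```bash
python3 -m jog '[{"grip":1,"slide":[0,0,-0.1],"yaw":0},{"grip":-0.3,"slide":[0,0,0],"yaw":0},{"grip":-1,"slide":[0,0,0],"yaw":0},{"grip":-1,"slide":[0,0,0],"yaw":0},{"grip":-1,"slide":[0,0,0],"yaw":0},{"grip":-1,"slide":[0,0,-3],"yaw":0},{"grip":-1,"slide":[0,0,-5],"yaw":0},{"grip":-1,"slide":[0,0,-5],"yaw":0}]'
python3 - <<'E'
from h import *
im={c:manip.camera(c) for c in("top","side")}
for t,p0 in(("case",(.612,.2494,1.48)),):
    ms={c:best(t,c) for c in im}
    ms={c:m for c,m in ms.items() if m is not None}
    print(t,list(ms),fit(ms,DIM[t],0,p0))
cv2.imwrite("pics/top1.png",im["top"]);cv2.imwrite("pics/side1.png",im["side"])
E
python3 go.py .612 .249 .20 1.48
```

```text
clock: 9.7
position: [0.4388, 0.0102, 0.213]
ee_rot: [0.99, -0.14, -0.001, -0.0]
ft_force: [1.1, 0.1, 1.1]
grip_width: 1.0
grasp_force: 0.0
case ['top', 'side'] (array([0.61  , 0.2493, 1.4713]), np.float64(0.093))
t 9.9 pos [0.4399 0.0096 0.2128] th -0.282 tilt 0.16 w 1.0 gf 0.0 ft [-0.2  0.  -0.6]
slide before yaw [  9.87 -27.78   1.29] yaw -1.762 slide after yaw [25.41 14.96  1.29]
```

```bash
python3 -m jog '[{"grip":-1,"slide":[1.4,-3.97,0],"yaw":0},{"grip":-1,"slide":[1.4,-3.97,0],"yaw":0},{"grip":-1,"slide":[1.4,-3.97,0],"yaw":0},{"grip":-1,"slide":[1.4,-3.97,0],"yaw":0},{"grip":-1,"slide":[1.4,-3.97,0],"yaw":0},{"grip":-1,"slide":[1.4,-3.97,0],"yaw":0},{"grip":-1,"slide":[1.4,-3.97,0],"yaw":0}]'
python3 -m jog '[{"grip":-1,"slide":[0,0,0],"yaw":-0.135},{"grip":-1,"slide":[0,0,0],"yaw":-0.135},{"grip":-1,"slide":[0,0,0],"yaw":-0.135},{"grip":-1,"slide":[0,0,0],"yaw":-0.135},{"grip":-1,"slide":[0,0,0],"yaw":-0.135},{"grip":-1,"slide":[0,0,0],"yaw":-0.135},{"grip":-1,"slide":[0,0,0],"yaw":-0.135},{"grip":-1,"slide":[0,0,0],"yaw":-0.135}]'
python3 -m jog '[{"grip":-1,"slide":[0,0,0],"yaw":-0.135},{"grip":-1,"slide":[0,0,0],"yaw":-0.135},{"grip":-1,"slide":[0,0,0],"yaw":-0.135},{"grip":-1,"slide":[0,0,0],"yaw":-0.135},{"grip":-1,"slide":[0,0,0],"yaw":-0.135},{"grip":-1,"slide":[0,0,3],"yaw":0},{"grip":-1,"slide":[0,0,4],"yaw":0},{"grip":-1,"slide":[0,0,0],"yaw":0}]'
python3 go.py .611 .249 .073 1.475
```

```text
clock: 10.6
position: [0.611, 0.2507, 0.2088]
ee_rot: [0.99, -0.14, -0.002, 0.001]
ft_force: [2.0, -1.2, 0.4]
grip_width: 1.001
grasp_force: 0.0
clock: 11.4
position: [0.61, 0.2496, 0.2095]
ee_rot: [0.92, 0.392, -0.002, -0.0]
ft_force: [0.7, 0.4, 1.0]
grip_width: 0.998
grasp_force: 0.0
clock: 12.2
position: [0.608, 0.248, 0.1349]
ee_rot: [0.74, 0.672, -0.005, -0.002]
ft_force: [-0.7, -0.4, -0.1]
grip_width: 1.0
grasp_force: 0.0
t 12.2 pos [0.608  0.248  0.1349] th 1.475 tilt 0.58 w 1.0 gf 0.0 ft [-0.7 -0.4 -0.1]
slide before yaw [0.16 0.34 6.19] yaw -0.0 slide after yaw [0.16 0.34 6.19]
```

View pics/top1.png

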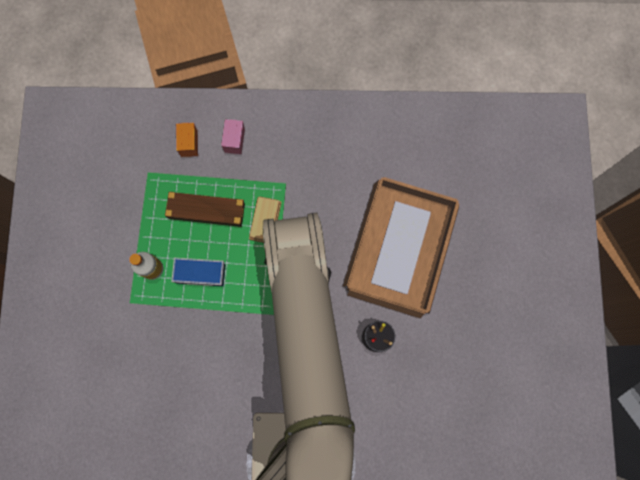

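The picture shows the case free at (205,209), the bystanders unmoved and the set-aside box hidden under the arm. Next I descend and grip the case.

```bash
python3 -m jog '[{"grip":-1,"slide":[0,0.1,2.5],"yaw":0},{"grip":-1,"slide":[0,0.1,2.5],"yaw":0},{"grip":-1,"slide":[0,0,0.9],"yaw":0},{"grip":-1,"slide":[0,0,0],"yaw":0},{"grip":0,"slide":[0,0,0],"yaw":0},{"grip":1,"slide":[0,0,0],"yaw":0},{"grip":1,"slide":[0,0,0],"yaw":0},{"grip":1,"slide":[0,0,0],"yaw":0}]' 60
python3 -m jog '[{"grip":1,"slide":[0,0,0],"yaw":0},{"grip":1,"slide":[0,0,0],"yaw":0},{"grip":1,"slide":[0,0,0],"yaw":0},{"grip":1,"slide":[0,0,0],"yaw":0}]'
python3 go.py .611 .249 .22 1.475
```

```text
clock: 13.0
position: [0.6131, 0.2502, 0.0849]
ee_rot: [0.74, 0.672, 0.001, 0.0]
ft_force: [-1.7, -0.0, 6.1]
grip_width: 0.735
grasp_force: 69.2
clock: 13.4
position: [0.6131, 0.2502, 0.0849]
ee_rot: [0.741, 0.672, 0.001, 0.0]
ft_force: [-2.2, -0.5, 6.7]
grip_width: 0.741
grasp_force: 69.1
t 13.4 pos [0.6131 0.2502 0.0849] th 1.474 tilt 0.12 w 0.741 gf 69.1 ft [-2.2 -0.5  6.7]
slide before yaw [ -0.12  -0.17 -13.51] yaw -0.001 slide after yaw [ -0.12  -0.17 -13.51]
```

```bash
python3 -m jog '[{"grip":1,"slide":[0,0,-0.5],"yaw":0},{"grip":1,"slide":[0,0,-1],"yaw":0},{"grip":1,"slide":[0,0,-2],"yaw":0},{"grip":1,"slide":[0,0,-3],"yaw":0},{"grip":1,"slide":[0,0,-3],"yaw":0},{"grip":1,"slide":[0,0,-3],"yaw":0},{"grip":1,"slide":[0,0,-1.5],"yaw":0},{"grip":1,"slide":[0,0,0],"yaw":0}]'
python3 go.py .524 -.246 .22 -.295
```

```text
clock: 14.2
position: [0.6133, 0.2502, 0.2259]
ee_rot: [0.741, 0.672, 0.002, 0.001]
ft_force: [-0.1, 0.1, -6.2]
grip_width: 0.736
grasp_force: 68.0
t 14.2 pos [0.6133 0.2502 0.2259] th 1.474 tilt 0.24 w 0.736 gf 68.0 ft [-0.1  0.1 -6.2]
slide before yaw [-50.25  -4.09   0.48] yaw 1.769 slide after yaw [ 5.88 50.07  0.48]
```

```bash
python3 -m jog '[{"grip":1,"slide":[-1.5,-0.12,0],"yaw":0},{"grip":1,"slide":[-3,-0.24,0],"yaw":0},{"grip":1,"slide":[-4,-0.33,0],"yaw":0},{"grip":1,"slide":[-4,-0.33,0],"yaw":0},{"grip":1,"slide":[-4,-0.33,0],"yaw":0},{"grip":1,"slide":[-4,-0.33,0],"yaw":0},{"grip":1,"slide":[-4,-0.33,0],"yaw":0},{"grip":1,"slide":[-4,-0.33,0],"yaw":0}]'
python3 -m jog '[{"grip":1,"slide":[-4,-0.33,0],"yaw":0},{"grip":1,"slide":[-4,-0.33,0],"yaw":0},{"grip":1,"slide":[-4,-0.33,0],"yaw":0},{"grip":1,"slide":[-4,-0.33,0],"yaw":0},{"grip":1,"slide":[-3.5,-0.28,0],"yaw":0},{"grip":1,"slide":[-2.2,-0.18,0],"yaw":0},{"grip":1,"slide":[0,0,0],"yaw":0.07},{"grip":1,"slide":[0,0,0],"yaw":0.14}]'
python3 -m jog '[{"grip":1,"slide":[0,0,0],"yaw":0.14},{"grip":1,"slide":[0,0,0],"yaw":0.14},{"grip":1,"slide":[0,0,0],"yaw":0.14},{"grip":1,"slide":[0,0,0],"yaw":0.14},{"grip":1,"slide":[0,0,0],"yaw":0.14},{"grip":1,"slide":[0,0,0],"yaw":0.14},{"grip":1,"slide":[0,0,0],"yaw":0.14},{"grip":1,"slide":[0,0,0],"yaw":0.14}]'
python3 -m jog '[{"grip":1,"slide":[0,0,0],"yaw":0.14},{"grip":1,"slide":[0,0,0],"yaw":0.14},{"grip":1,"slide":[0,0,0],"yaw":0.1},{"grip":1,"slide":[0,0,0],"yaw":0.06},{"grip":1,"slide":[0,0,0],"yaw":0}]'
python3 go.py .524 -.246 .12 -.295
python3 - <<'E'
from h import *
im={c:manip.camera(c) for c in("top","side")}
z=manip.get_obs()["position"][2]-.085
ms={c:best("case",c) for c in im}; ms={c:m for c,m in ms.items() if m is not None}
ig={c:~(cv2.dilate(m.astype(np.uint8),np.ones((3,3)))>0) & False for c,m in ms.items()}
print(list(ms),fit(ms,DIM["case"],z,(.524,-.246,-.295)),{c:int(m.sum()) for c,m in ms.items()})
P=manip.masks_of("parcel","top"); print(P[0]["conf"] if P else None)
cv2.imwrite("pics/two.png",np.hstack([im["top"][150:370,280:530],im["side"][90:310,260:510]]).repeat(1,0))
cv2.imwrite("pics/two.png",cv2.resize(cv2.imread("pics/two.png"),None,fx=1.6,fy=1.6))
E
```

```text
clock: 15.0
position: [0.5606, -0.0338, 0.2215]
ee_rot: [0.741, 0.672, -0.001, -0.001]
ft_force: [0.3, -0.3, -5.4]
grip_width: 0.738
grasp_force: 67.9
clock: 15.8
position: [0.5219, -0.2473, 0.2211]
ee_rot: [0.808, 0.589, -0.0, -0.001]
ft_force: [-0.1, 1.4, -5.7]
grip_width: 0.734
grasp_force: 67.9
clock: 16.6
position: [0.5223, -0.2461, 0.2214]
ee_rot: [0.998, 0.069, -0.001, -0.001]
ft_force: [-0.1, 1.0, -6.5]
grip_width: 0.737
grasp_force: 67.9
clock: 17.1
position: [0.5224, -0.246, 0.2216]
ee_rot: [0.989, -0.148, -0.001, -0.0]
ft_force: [-0.6, -0.6, -6.2]
grip_width: 0.734
grasp_force: 67.9
t 17.1 pos [ 0.5224 -0.246   0.2216] th -0.297 tilt 0.12 w 0.734 gf 67.9 ft [-0.6 -0.6 -6.2]
slide before yaw [ 0.18 -0.04 10.16] yaw -0.002 slide after yaw [ 0.18 -0.04 10.16]
['top', 'side'] (array([ 0.523 , -0.2477, -0.3394]), np.float64(1.359)) {'top': 805, 'side': 2035}
0.76
```

View pics/two.png

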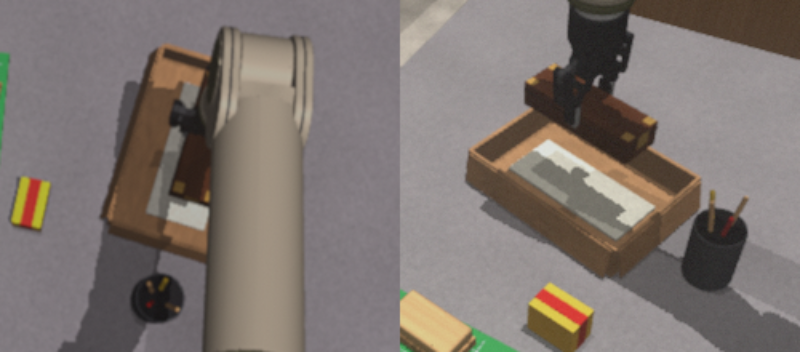

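The side view shows the case held level over the carton, the board at about (585,185), the smallbox upright at (560,320) and the pot untouched. I lower it now.

```bash
python3 -m jog '[{"grip":1,"slide":[0.28,-0.04,1],"yaw":0},{"grip":1,"slide":[0,0,2.5],"yaw":0},{"grip":1,"slide":[0,0,3],"yaw":0},{"grip":1,"slide":[0,0,3],"yaw":0},{"grip":1,"slide":[0,0,1.5],"yaw":0},{"grip":1,"slide":[0,0,0.8],"yaw":0},{"grip":1,"slide":[0,0,0.2],"yaw":0},{"grip":1,"slide":[0,0,0],"yaw":0}]'
python3 -m jog '[{"grip":1,"slide":[0,0,0.15],"yaw":0},{"grip":1,"slide":[0,0,0],"yaw":0}]'
python3 go.py .525 -.246 .095 -.295
```

```text
clock: 18.15
position: [0.5265, -0.2468, 0.1037]
ee_rot: [0.989, -0.148, 0.001, 0.0]
ft_force: [0.3, 0.7, -5.6]
grip_width: 0.734
grasp_force: 68.1
clock: 18.35
position: [0.5262, -0.2469, 0.1022]
ee_rot: [0.989, -0.148, 0.001, 0.0]
ft_force: [0.2, 0.9, -6.4]
grip_width: 0.734
grasp_force: 68.2
t 18.35 pos [ 0.5262 -0.2469  0.1022] th -0.296 tilt 0.08 w 0.734 gf 68.2 ft [ 0.2  0.9 -6.4]
slide before yaw [-0.15 -0.05  0.72] yaw -0.001 slide after yaw [-0.15 -0.05  0.72]
```

```bash
python3 -m jog '[{"grip":1,"slide":[-0.12,-0.05,0.3],"yaw":0},{"grip":1,"slide":[0,0,0.2],"yaw":0},{"grip":1,"slide":[0,0,0],"yaw":0}]'
python3 -m jog '[{"grip":1,"slide":[0,0,0.15],"yaw":0},{"grip":1,"slide":[0,0,0],"yaw":0}]'
python3 -m jog '[{"grip":1,"slide":[0,0,0.15],"yaw":0},{"grip":1,"slide":[0,0,0],"yaw":0}]'
```

```text
clock: 18.65
position: [0.5246, -0.2458, 0.0961]
ee_rot: [0.989, -0.148, -0.0, -0.0]
ft_force: [0.2, -0.1, -6.6]
grip_width: 0.736
grasp_force: 68.2
clock: 18.85
position: [0.525, -0.2458, 0.0949]
ee_rot: [0.989, -0.148, 0.0, 0.0]
ft_force: [-0.5, -0.1, -5.5]
grip_width: 0.739
grasp_force: 68.3
clock: 19.05
position: [0.5251, -0.2458, 0.0948]
ee_rot: [0.989, -0.148, -0.0, 0.0]
ft_force: [-7.1, 1.0, 10.8]
grip_width: 0.737
grasp_force: 70.4
```

```bash
python3 -m jog '[{"grip":0,"slide":[0,0,-0.05],"yaw":0},{"grip":-0.8,"slide":[0,0,0],"yaw":0},{"grip":-1,"slide":[0,0,0],"yaw":0},{"grip":-1,"slide":[0,0,0],"yaw":0},{"grip":-1,"slide":[0,0,-2],"yaw":0},{"grip":-1,"slide":[0,0,-4],"yaw":0},{"grip":-1,"slide":[0,0,-5],"yaw":0},{"grip":-1,"slide":[0,0,-5],"yaw":0}]'
python3 go.py .449 .255 .25 1.519
```

```text
clock: 19.85
position: [0.5247, -0.2455, 0.2556]
ee_rot: [0.989, -0.147, -0.0, -0.0]
ft_force: [1.3, -1.4, 0.9]
grip_width: 0.999
grasp_force: 0.0
t 19.85 pos [ 0.5247 -0.2455  0.2556] th -0.296 tilt 0.03 w 0.999 gf 0.0 ft [ 1.3 -1.4  0.9]
slide before yaw [-21.83 -45.67   0.58] yaw -1.815 slide after yaw [ 49.59 -10.15   0.58]
```

```bash
python3 -m jog '[{"grip":-1,"slide":[-1.82,-3.81,0],"yaw":0},{"grip":-1,"slide":[-1.82,-3.81,0],"yaw":0},{"grip":-1,"slide":[-1.82,-3.81,0],"yaw":0},{"grip":-1,"slide":[-1.82,-3.81,0],"yaw":0},{"grip":-1,"slide":[-1.82,-3.81,0],"yaw":0},{"grip":-1,"slide":[-1.82,-3.81,0],"yaw":0},{"grip":-1,"slide":[-1.82,-3.81,0],"yaw":0},{"grip":-1,"slide":[-1.82,-3.81,0],"yaw":0}]'
python3 -m jog '[{"grip":-1,"slide":[-1.82,-3.81,0],"yaw":0},{"grip":-1,"slide":[-1.82,-3.81,0],"yaw":0},{"grip":-1,"slide":[-1.82,-3.81,0],"yaw":0},{"grip":-1,"slide":[-1.82,-3.81,0],"yaw":0},{"grip":-1,"slide":[0,0,0],"yaw":-0.14},{"grip":-1,"slide":[0,0,0],"yaw":-0.14},{"grip":-1,"slide":[0,0,0],"yaw":-0.14},{"grip":-1,"slide":[0,0,0],"yaw":-0.14}]'
python3 -m jog '[{"grip":-1,"slide":[0,0,0],"yaw":-0.14},{"grip":-1,"slide":[0,0,0],"yaw":-0.14},{"grip":-1,"slide":[0,0,0],"yaw":-0.14},{"grip":-1,"slide":[0,0,0],"yaw":-0.14},{"grip":-1,"slide":[0,0,0],"yaw":-0.14},{"grip":-1,"slide":[0,0,0],"yaw":-0.14},{"grip":-1,"slide":[0,0,0],"yaw":-0.14},{"grip":-1,"slide":[0,0,0],"yaw":-0.14}]'
python3 -m jog '[{"grip":-1,"slide":[0,0,3],"yaw":-0.14},{"grip":-1,"slide":[0,0,0],"yaw":0}]'
python3 go.py .449 .255 .08 1.519
python3 - <<'E'
from h import *
im={c:manip.camera(c) for c in("top","side")}
for t,z,p0 in(("case",.01,(.524,-.246,-.295)),("smallbox",0,(.44,.01,-.295))):
    ms={}
    for c in im:
        u=proj(np.array([[p0[0],p0[1],z+DIM[t][2]/2]]),c)[0]; m=best(t,c,u)
        if m is not None: ms[c]=m
    print(t,fit(ms,DIM[t],z,p0) if ms else None,*[(c,fit({c:m},DIM[t],z,p0)) for c,m in ms.items()])
cv2.imwrite("pics/three.png",cv2.resize(np.hstack([im["top"][150:370,300:500],im["side"][90:310,280:480]]),None,fx=1.9,fy=1.9))
g=im["top"].astype(int); b=(g.min(2)>140)&(np.ptp(g,axis=2)<25); b[:,:340]=0;b[:,470:]=0;b[:180]=0;b[310:]=0
k=b.astype(np.uint8);ys,xs=np.nonzero(k); P=back(np.c_[xs,ys],.01,"top"); print("board",len(P),cv2.minAreaRect(P.astype(np.float32)*1000))
E
```

```text
clock: 20.65
position: [0.4742, 0.0898, 0.2542]
ee_rot: [0.989, -0.148, 0.001, 0.0]
ft_force: [1.1, -0.3, 1.3]
grip_width: 1.002
grasp_force: 0.0
clock: 21.45
position: [0.4528, 0.2333, 0.2521]
ee_rot: [0.991, 0.135, -0.002, 0.001]
ft_force: [-1.0, 0.1, -0.3]
grip_width: 1.002
grasp_force: 0.0
clock: 22.25
position: [0.453, 0.233, 0.2522]
ee_rot: [0.768, 0.64, -0.002, -0.0]
ft_force: [0.6, -0.4, -1.0]
grip_width: 1.001
grasp_force: 0.0
clock: 22.45
position: [0.4519, 0.2318, 0.2196]
ee_rot: [0.723, 0.691, -0.004, -0.001]
ft_force: [-0.6, -0.3, -0.4]
grip_width: 1.001
grasp_force: 0.0
t 22.45 pos [0.4519 0.2318 0.2196] th 1.526 tilt 0.47 w 1.001 gf 0.0 ft [-0.6 -0.3 -0.4]
slide before yaw [ 2.36 -0.29 13.95] yaw 0.007 slide after yaw [ 2.35 -0.31 13.95]
case (array([ 0.5237, -0.2459, -0.3045]), np.float64(0.511)) ('top', (array([ 0.5242, -0.2454, -0.2959]), np.float64(0.076))) ('side', (array([ 0.5197, -0.2541, -0.4588]), np.float64(0.91)))
smallbox (array([ 0.4379,  0.0092, -0.1977]), np.float64(0.09)) ('top', (array([ 0.4394,  0.01  , -0.1778]), np.float64(0.104))) ('side', (array([ 0.4371,  0.0083, -0.2054]), np.float64(0.049)))
board 892 ((524.157470703125, -245.845458984375), (94.0981216430664, 220.45594787597656), 73.11176300048828)
```

View pics/three.png

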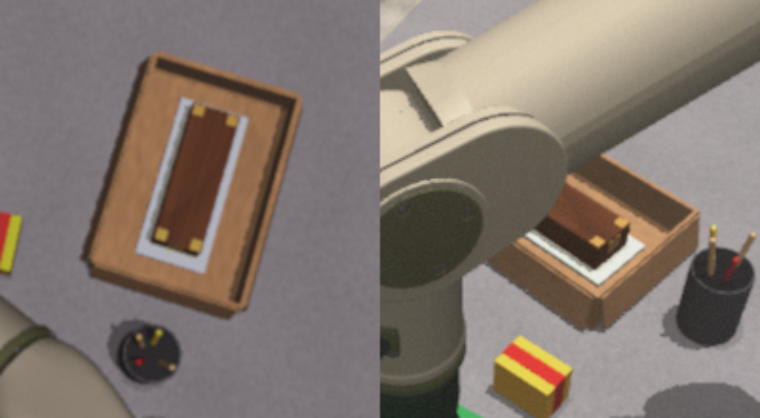

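The case sits centred on the board and parallel to it: top fit (0.5242, -0.2454, -0.296) against the board's (0.5242, -0.2458, -0.295). The smallbox stands upright at about (533,375) in the crop. Tin next.

```bash
python3 -m jog '[{"grip":-1,"slide":[1.3,-0.15,0],"yaw":0},{"grip":-1,"slide":[1.2,-0.15,0],"yaw":0},{"grip":-1,"slide":[0,0,3],"yaw":0.007},{"grip":-1,"slide":[0,0,4],"yaw":0},{"grip":-1,"slide":[0,0,4],"yaw":0},{"grip":-1,"slide":[0,0,2.2],"yaw":0},{"grip":-1,"slide":[0,0,0.8],"yaw":0},{"grip":-1,"slide":[0,0,0],"yaw":0}]'
python3 go.py .449 .257 .078 1.519
```

```text
clock: 23.55
position: [0.4505, 0.2577, 0.082]
ee_rot: [0.726, 0.688, -0.002, -0.001]
ft_force: [-0.0, -0.3, 1.8]
grip_width: 0.999
grasp_force: 0.0
t 23.55 pos [0.4505 0.2577 0.082 ] th 1.517 tilt 0.28 w 0.999 gf 0.0 ft [-0.  -0.3  1.8]
slide before yaw [-0.08 -0.14  0.4 ] yaw -0.002 slide after yaw [-0.08 -0.14  0.4 ]
```

```bash
python3 -m jog '[{"grip":-1,"slide":[0,0,0.3],"yaw":0},{"grip":0,"slide":[0,0,0],"yaw":0},{"grip":1,"slide":[0,0,0],"yaw":0},{"grip":1,"slide":[0,0,0],"yaw":0},{"grip":1,"slide":[0,0,0],"yaw":0},{"grip":1,"slide":[0,0,0],"yaw":0},{"grip":1,"slide":[0,0,0],"yaw":0},{"grip":1,"slide":[0,0,0],"yaw":0}]' 60
python3 -m jog '[{"grip":1,"slide":[0,0,-0.5],"yaw":0},{"grip":1,"slide":[0,0,-1.5],"yaw":0},{"grip":1,"slide":[0,0,-3],"yaw":0},{"grip":1,"slide":[0,0,-4],"yaw":0},{"grip":1,"slide":[0,0,-4],"yaw":0},{"grip":1,"slide":[0,0,-3],"yaw":0},{"grip":1,"slide":[0,0,-1],"yaw":0},{"grip":1,"slide":[0,0,0],"yaw":0}]'
python3 go.py .5242 -.2456 .25 -.295
```

```text
clock: 24.35
position: [0.451, 0.2578, 0.08]
ee_rot: [0.726, 0.688, -0.002, 0.0]
ft_force: [-1.9, -1.4, 6.3]
grip_width: 0.671
grasp_force: 64.8
clock: 25.15
position: [0.4514, 0.2582, 0.2501]
ee_rot: [0.726, 0.688, -0.001, 0.0]
ft_force: [0.7, -0.8, -3.7]
grip_width: 0.671
grasp_force: 65.3
t 25.15 pos [0.4514 0.2582 0.2501] th 1.517 tilt 0.15 w 0.671 gf 65.3 ft [ 0.7 -0.8 -3.7]
slide before yaw [-49.91   9.99   0.11] yaw 1.812 slide after yaw [21.61 46.08  0.11]
```

```bash
python3 -m jog '[{"grip":1,"slide":[-1.5,0.3,0],"yaw":0},{"grip":1,"slide":[-3,0.6,0],"yaw":0},{"grip":1,"slide":[-4,0.8,0],"yaw":0},{"grip":1,"slide":[-4,0.8,0],"yaw":0},{"grip":1,"slide":[-4,0.8,0],"yaw":0},{"grip":1,"slide":[-4,0.8,0],"yaw":0},{"grip":1,"slide":[-4,0.8,0],"yaw":0},{"grip":1,"slide":[-4,0.8,0],"yaw":0}]'
python3 -m jog '[{"grip":1,"slide":[-4,0.8,0],"yaw":0},{"grip":1,"slide":[-4,0.8,0],"yaw":0},{"grip":1,"slide":[-4,0.8,0],"yaw":0},{"grip":1,"slide":[-4,0.8,0],"yaw":0},{"grip":1,"slide":[-3.3,0.66,0],"yaw":0},{"grip":1,"slide":[-2.1,0.42,0],"yaw":0},{"grip":1,"slide":[0,0,0],"yaw":0.07},{"grip":1,"slide":[0,0,0],"yaw":0.14}]'
python3 -m jog '[{"grip":1,"slide":[0,0,0],"yaw":0.14},{"grip":1,"slide":[0,0,0],"yaw":0.14},{"grip":1,"slide":[0,0,0],"yaw":0.14},{"grip":1,"slide":[0,0,0],"yaw":0.14},{"grip":1,"slide":[0,0,0],"yaw":0.14},{"grip":1,"slide":[0,0,0],"yaw":0.14},{"grip":1,"slide":[0,0,0],"yaw":0.14},{"grip":1,"slide":[0,0,0],"yaw":0.14}]'
python3 -m jog '[{"grip":1,"slide":[0,0,0],"yaw":0.14},{"grip":1,"slide":[0,0,0],"yaw":0.14},{"grip":1,"slide":[0,0,0],"yaw":0.14},{"grip":1,"slide":[0,0,0],"yaw":0.06},{"grip":1,"slide":[0,0,0],"yaw":0}]'
python3 go.py .5242 -.2456 .14 -.295
python3 - <<'E'
from h import *
im=manip.camera("side"); z=manip.get_obs()["position"][2]-.080
L=manip.masks_of("tin","side")
if L:
    m=L[0]["region"]; print(L[0]["conf"],m.sum(),sil((.5242,-.2456,-.295),DIM["tin"],z,"side").sum())
    ys,xs=np.nonzero(m); h=proj(corners(.5242,-.2456,-.295,DIM["tin"],z),"side"); print("mask box",xs.min(),xs.max(),ys.min(),ys.max(),"pred",h.min(0).round(1),h.max(0).round(1))
E
```

```text
clock: 25.95
position: [0.4918, -0.0317, 0.2479]
ee_rot: [0.726, 0.688, -0.003, -0.001]
ft_force: [0.7, 0.1, -3.7]
grip_width: 0.673
grasp_force: 65.2
clock: 26.75
position: [0.5236, -0.2454, 0.2483]
ee_rot: [0.795, 0.607, -0.002, -0.002]
ft_force: [-0.0, 1.3, -4.3]
grip_width: 0.673
grasp_force: 65.2
clock: 27.55
position: [0.5237, -0.2445, 0.2486]
ee_rot: [0.996, 0.091, -0.003, 0.0]
ft_force: [-0.2, -0.2, -3.2]
grip_width: 0.673
grasp_force: 65.1
clock: 28.05
position: [0.5237, -0.2445, 0.2488]
ee_rot: [0.989, -0.146, -0.002, 0.001]
ft_force: [0.6, -0.4, -3.2]
grip_width: 0.667
grasp_force: 65.1
t 28.05 pos [ 0.5237 -0.2445  0.2488] th -0.292 tilt 0.31 w 0.667 gf 65.1 ft [ 0.6 -0.4 -3.2]
slide before yaw [ 0.12  0.06 10.88] yaw 0.003 slide after yaw [ 0.12  0.06 10.88]
0.58 1415 2116.1960784313724
mask box 349 410 129 172 pred [347.9 119.6] [408.8 173.5]
```

```bash
python3 -m jog '[{"grip":1,"slide":[0.08,0.06,1],"yaw":0},{"grip":1,"slide":[0,0,2.5],"yaw":0},{"grip":1,"slide":[0,0,3],"yaw":0},{"grip":1,"slide":[0,0,2.5],"yaw":0},{"grip":1,"slide":[0,0,1.3],"yaw":0},{"grip":1,"slide":[0,0,0.5],"yaw":0},{"grip":1,"slide":[0,0,0],"yaw":0}]'
python3 go.py .5242 -.2456 .13 -.295
```

```text
clock: 28.85
position: [0.5242, -0.2466, 0.1417]
ee_rot: [0.989, -0.146, -0.002, 0.001]
ft_force: [-0.2, -0.7, -2.9]
grip_width: 0.67
grasp_force: 65.0
t 28.85 pos [ 0.5242 -0.2466  0.1417] th -0.292 tilt 0.24 w 0.67 gf 65.0 ft [-0.2 -0.7 -2.9]
slide before yaw [-0.03 -0.1   1.17] yaw 0.003 slide after yaw [-0.03 -0.1   1.17]
```

```bash
python3 -m jog '[{"grip":1,"slide":[0,-0.08,0.5],"yaw":0.003},{"grip":1,"slide":[0,0,0.3],"yaw":0},{"grip":1,"slide":[0,0,0],"yaw":0}]'
python3 -m jog '[{"grip":1,"slide":[0,0,0.2],"yaw":0},{"grip":1,"slide":[0,0,0],"yaw":0}]'
python3 -m jog '[{"grip":1,"slide":[0,0,0.1],"yaw":0},{"grip":1,"slide":[0,0,0],"yaw":0}]'
python3 go.py .5242 -.2456 .13 -.295
```

```text
clock: 29.15
position: [0.5244, -0.246, 0.134]
ee_rot: [0.989, -0.147, -0.002, 0.002]
ft_force: [0.1, -0.1, -3.2]
grip_width: 0.675
grasp_force: 65.0
clock: 29.35
position: [0.5243, -0.246, 0.1319]
ee_rot: [0.989, -0.147, -0.002, 0.002]
ft_force: [1.2, -0.5, -3.1]
grip_width: 0.676
grasp_force: 65.0
clock: 29.55
position: [0.5243, -0.246, 0.1309]
ee_rot: [0.989, -0.147, -0.002, 0.001]
ft_force: [-0.1, -0.5, -3.3]
grip_width: 0.673
grasp_force: 65.0
t 29.55 pos [ 0.5243 -0.246   0.1309] th -0.296 tilt 0.25 w 0.673 gf 65.0 ft [-0.1 -0.5 -3.3]
slide before yaw [-0.02 -0.03  0.09] yaw -0.001 slide after yaw [-0.02 -0.03  0.09]
```

```bash
python3 -m jog '[{"grip":1,"slide":[0,0,0.1],"yaw":0},{"grip":1,"slide":[0,0,0.05],"yaw":0},{"grip":1,"slide":[0,0,0],"yaw":0}]'
```

```text
clock: 29.85
position: [0.5245, -0.246, 0.1302]
ee_rot: [0.989, -0.147, -0.002, 0.002]
ft_force: [-5.1, 0.6, 5.8]
grip_width: 0.667
grasp_force: 65.9
```

```bash
python3 -m jog '[{"grip":0.2,"slide":[0,0,0],"yaw":0},{"grip":-0.6,"slide":[0,0,0],"yaw":0},{"grip":-1,"slide":[0,0,0],"yaw":0},{"grip":-1,"slide":[0,0,0],"yaw":0},{"grip":-1,"slide":[0,0,-1.5],"yaw":0},{"grip":-1,"slide":[0,0,-3],"yaw":0},{"grip":-1,"slide":[0,0,-4],"yaw":0},{"grip":-1,"slide":[0,0,-3],"yaw":0}]'
python3 go.py .438 .009 .2 -.2
```

```text
clock: 30.65
position: [0.5253, -0.2454, 0.2478]
ee_rot: [0.989, -0.147, -0.001, 0.002]
ft_force: [0.7, 0.9, 0.7]
grip_width: 1.001
grasp_force: 0.0
t 30.65 pos [ 0.5253 -0.2454  0.2478] th -0.295 tilt 0.2 w 1.001 gf 0.0 ft [0.7 0.9 0.7]
slide before yaw [-15.75 -21.81   4.71] yaw -0.095 slide after yaw [-13.6  -23.21   4.71]
```

```bash
python3 -m jog '[{"grip":-1,"slide":[-2.25,-3.12,0],"yaw":0},{"grip":-1,"slide":[-2.25,-3.12,0],"yaw":0},{"grip":-1,"slide":[-2.25,-3.12,0],"yaw":0},{"grip":-1,"slide":[-2.25,-3.12,0],"yaw":0},{"grip":-1,"slide":[-2.25,-3.12,0],"yaw":0},{"grip":-1,"slide":[-2.25,-3.12,0],"yaw":0},{"grip":-1,"slide":[-2.25,-3.1,0],"yaw":0},{"grip":-1,"slide":[0,0,3],"yaw":-0.095}]'
python3 -m jog '[{"grip":-1,"slide":[0,0,3],"yaw":0},{"grip":-1,"slide":[0,0,0],"yaw":0}]'
python3 go.py .438 .009 .082 -.2
python3 - <<'E'
from h import *
im={c:manip.camera(c) for c in("top","side")}
for t,z,p0 in(("tin",.05,(.524,-.246,-.295)),):
    ms={}
    for c in im:
        u=proj(np.array([[p0[0],p0[1],z+DIM[t][2]/2]]),c)[0]; m=best(t,c,u)
        if m is not None: ms[c]=m
    print(t,*[(c,fit({c:m},DIM[t],z,p0)) for c,m in ms.items()])
cv2.imwrite("pics/four.png",cv2.resize(np.hstack([im["top"][150:370,280:500],im["side"][90:310,280:500]]),None,fx=1.8,fy=1.8))
E
```

```text
clock: 31.45
position: [0.4386, 0.0137, 0.2178]
ee_rot: [0.995, -0.097, 0.002, 0.003]
ft_force: [0.9, -1.0, -1.1]
grip_width: 0.998
grasp_force: 0.0
clock: 31.65
position: [0.4358, 0.0091, 0.1823]
ee_rot: [0.995, -0.1, -0.004, 0.001]
ft_force: [-0.6, -0.3, 0.3]
grip_width: 1.004
grasp_force: 0.0
t 31.65 pos [0.4358 0.0091 0.1823] th -0.2 tilt 0.46 w 1.004 gf 0.0 ft [-0.6 -0.3  0.3]
slide before yaw [ 0.29 -0.07 10.03] yaw 0.0 slide after yaw [ 0.29 -0.07 10.03]
tin ('top', (array([ 0.5259, -0.2465, -0.3089]), np.float64(0.093)))
```

View pics/four.png

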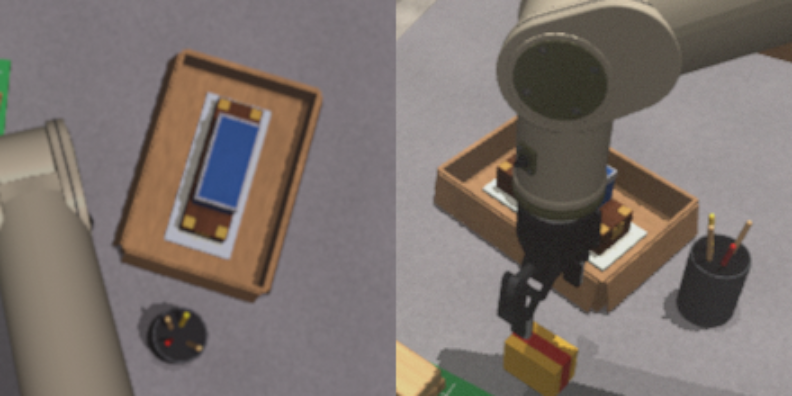

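The tin sits centred on the case, with the fit within 2 mm. The smallbox is under the gripper at about (540,355) in the crop. Next I grip it.

```bash
python3 -m jog '[{"grip":-1,"slide":[0.15,-0.05,2.5],"yaw":0},{"grip":-1,"slide":[0,0,3],"yaw":0},{"grip":-1,"slide":[0,0,3],"yaw":0},{"grip":-1,"slide":[0,0,1.3],"yaw":0},{"grip":-1,"slide":[0,0,0],"yaw":0},{"grip":0.2,"slide":[0,0,0],"yaw":0},{"grip":0.5,"slide":[0,0,0],"yaw":0},{"grip":1,"slide":[0,0,0],"yaw":0}]' 30
python3 -m jog '[{"grip":1,"slide":[0,0,0],"yaw":0},{"grip":1,"slide":[0,0,0],"yaw":0},{"grip":1,"slide":[0,0,0],"yaw":0},{"grip":1,"slide":[0,0,0],"yaw":0},{"grip":1,"slide":[0,0,0],"yaw":0}]'
python3 go.py .5245 -.246 .27 -.295
```

```text
clock: 32.65
position: [0.4396, 0.0086, 0.0874]
ee_rot: [0.995, -0.101, -0.001, 0.002]
ft_force: [-2.7, -0.9, 9.7]
grip_width: 0.536
grasp_force: 29.6
clock: 33.15
position: [0.4397, 0.0086, 0.0874]
ee_rot: [0.995, -0.1, -0.001, 0.002]
ft_force: [-1.0, -0.3, 8.0]
grip_width: 0.537
grasp_force: 30.3
t 33.15 pos [0.4397 0.0086 0.0874] th -0.201 tilt 0.21 w 0.537 gf 30.3 ft [-1.  -0.3  8. ]
slide before yaw [ 13.39  23.32 -18.19] yaw 0.094 slide after yaw [ 15.51  21.96 -18.19]
```

```bash
python3 -m jog '[{"grip":1,"slide":[0,0,-0.5],"yaw":0},{"grip":1,"slide":[0,0,-1.5],"yaw":0},{"grip":1,"slide":[0,0,-3],"yaw":0},{"grip":1,"slide":[0,0,-4],"yaw":0},{"grip":1,"slide":[0,0,-4],"yaw":0},{"grip":1,"slide":[0,0,-3],"yaw":0},{"grip":1,"slide":[0,0,-2],"yaw":0.05},{"grip":1,"slide":[0,0,0],"yaw":0.044}]'
python3 go.py .5245 -.246 .27 -.295
```

```text
clock: 33.95
position: [0.4404, 0.0095, 0.2692]
ee_rot: [0.989, -0.148, 0.001, 0.002]
ft_force: [0.4, -0.1, -1.8]
grip_width: 0.535
grasp_force: 31.5
t 33.95 pos [0.4404 0.0095 0.2692] th -0.297 tilt 0.28 w 0.535 gf 31.5 ft [ 0.4 -0.1 -1.8]
slide before yaw [15.51 21.97  0.04] yaw -0.002 slide after yaw [15.47 22.    0.04]
```

```bash
python3 -m jog '[{"grip":1,"slide":[1,1.42,0],"yaw":0},{"grip":1,"slide":[2.2,3.12,0],"yaw":0},{"grip":1,"slide":[2.4,3.4,0],"yaw":0},{"grip":1,"slide":[2.4,3.4,0],"yaw":0},{"grip":1,"slide":[2.4,3.4,0],"yaw":0},{"grip":1,"slide":[2.4,3.4,0],"yaw":0},{"grip":1,"slide":[1.7,2.4,0],"yaw":0},{"grip":1,"slide":[1,1.42,0],"yaw":0}]'
python3 -m jog '[{"grip":1,"slide":[0,0,2],"yaw":0},{"grip":1,"slide":[0,0,3],"yaw":0},{"grip":1,"slide":[0,0,1.5],"yaw":0},{"grip":1,"slide":[0,0,0],"yaw":0}]'
python3 go.py .5245 -.246 .187 -.295
python3 - <<'E'
from h import *
im=manip.camera("side"); o=manip.get_obs(); p=o["position"]
L=manip.masks_of("smallbox","side")
q=np.array([p[0],p[1],-.295]); z=p[2]-.0874
h=proj(corners(*q,DIM["smallbox"],z),"side"); print("pred",h.min(0).round(1),h.max(0).round(1),sil(q,DIM["smallbox"],z,"side").sum())
for l in L[:4]:
    ys,xs=np.nonzero(l["region"]); print(l["conf"],len(xs),xs.min(),xs.max(),ys.min(),ys.max())
cv2.imwrite("pics/five.png",cv2.resize(im[60:300,260:500],None,fx=2.4,fy=2.4))
E
```

```text
clock: 34.75
position: [0.5234, -0.25, 0.2651]
ee_rot: [0.989, -0.148, -0.002, 0.001]
ft_force: [0.5, -0.2, -0.6]
grip_width: 0.537
grasp_force: 31.4
clock: 35.15
position: [0.5222, -0.2464, 0.199]
ee_rot: [0.989, -0.147, -0.004, 0.001]
ft_force: [0.8, -0.1, -0.9]
grip_width: 0.536
grasp_force: 31.3
t 35.15 pos [ 0.5222 -0.2464  0.199 ] th -0.295 tilt 0.44 w 0.536 gf 31.3 ft [ 0.8 -0.1 -0.9]
slide before yaw [ 0.21 -0.11  1.2 ] yaw 0.0 slide after yaw [ 0.21 -0.11  1.2 ]
pred [356.8 143.6] [396. 186.] 1200.4549019607841
0.84 1387 109 158 306 350
0.77 727 359 396 151 186
0.74 1179 148 192 263 304
```

View pics/five.png

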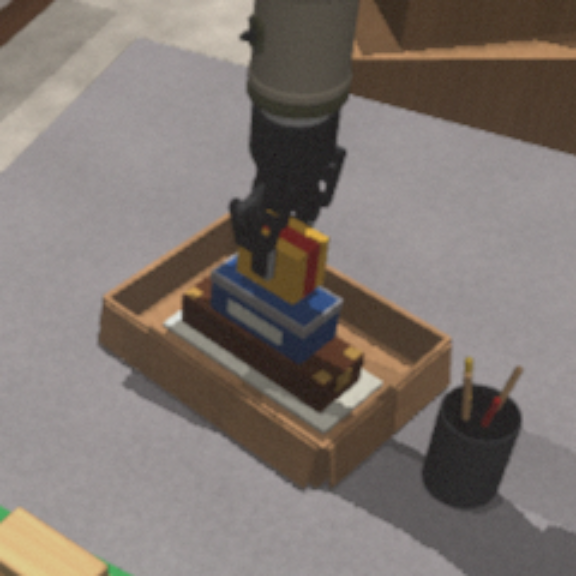

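The smallbox is held level just above the tin, and its outline matches the prediction (columns 359-396). I make the final lowering.

```bash
python3 -m jog '[{"grip":1,"slide":[0.15,-0.05,0.5],"yaw":0},{"grip":1,"slide":[0,0,0.3],"yaw":0},{"grip":1,"slide":[0,0,0],"yaw":0}]'
python3 -m jog '[{"grip":1,"slide":[0,0,0.15],"yaw":0},{"grip":1,"slide":[0,0,0],"yaw":0}]'
python3 go.py .5245 -.246 .187 -.295
```

```text
clock: 35.55
position: [0.5252, -0.2461, 0.1934]
ee_rot: [0.989, -0.147, -0.002, 0.002]
ft_force: [-0.8, 0.3, -1.5]
grip_width: 0.536
grasp_force: 31.3
clock: 35.75
position: [0.5252, -0.2461, 0.1919]
ee_rot: [0.989, -0.147, -0.002, 0.002]
ft_force: [0.0, 0.4, -0.7]
grip_width: 0.537
grasp_force: 31.3
t 35.75 pos [ 0.5252 -0.2461  0.1919] th -0.295 tilt 0.25 w 0.537 gf 31.3 ft [ 0.   0.4 -0.7]
slide before yaw [-0.06  0.01  0.49] yaw 0.0 slide after yaw [-0.06  0.01  0.49]
```

```bash
python3 -m jog '[{"grip":1,"slide":[0,0,0.2],"yaw":0},{"grip":1,"slide":[0,0,0.1],"yaw":0},{"grip":1,"slide":[0,0,0],"yaw":0}]'
python3 -m jog '[{"grip":1,"slide":[0,0,0.1],"yaw":0},{"grip":1,"slide":[0,0,0],"yaw":0}]'
```

```text
clock: 36.05
position: [0.5251, -0.2461, 0.1887]
ee_rot: [0.989, -0.147, -0.002, 0.001]
ft_force: [-0.3, 0.2, -1.6]
grip_width: 0.532
grasp_force: 31.3
clock: 36.25
position: [0.5251, -0.2461, 0.1878]
ee_rot: [0.989, -0.147, -0.002, 0.001]
ft_force: [0.1, -0.0, -0.9]
grip_width: 0.536
grasp_force: 31.3
```

```bash
python3 -m jog '[{"grip":1,"slide":[0,0,0.1],"yaw":0},{"grip":1,"slide":[0,0,0],"yaw":0}]'
python3 -m jog '[{"grip":1,"slide":[0,0,0.05],"yaw":0},{"grip":1,"slide":[0,0,0],"yaw":0}]'
```

```text
clock: 36.45
position: [0.5252, -0.2461, 0.1875]
ee_rot: [0.989, -0.147, -0.002, 0.002]
ft_force: [-3.6, 0.5, 3.5]
grip_width: 0.537
grasp_force: 31.9
clock: 36.65
position: [0.5253, -0.2461, 0.1875]
ee_rot: [0.989, -0.147, -0.001, 0.002]
ft_force: [-4.8, 2.2, 10.6]
grip_width: 0.539
grasp_force: 32.6
```

```bash
python3 -m jog '[{"grip":0.5,"slide":[0,0,-0.05],"yaw":0},{"grip":0,"slide":[0,0,0],"yaw":0},{"grip":-1,"slide":[0,0,0],"yaw":0},{"grip":-1,"slide":[0,0,0],"yaw":0},{"grip":-1,"slide":[0,0,-1.5],"yaw":0},{"grip":-1,"slide":[0,0,-3],"yaw":0},{"grip":-1,"slide":[0,0,-4],"yaw":0},{"grip":-1,"slide":[0,0,-4],"yaw":0}]'
python3 -m jog '[{"grip":-1,"slide":[-2,-3.5,0],"yaw":0},{"grip":-1,"slide":[-2,-3.5,0],"yaw":0},{"grip":-1,"slide":[-2,-3.5,0],"yaw":0},{"grip":-1,"slide":[-2,-3.5,0],"yaw":0},{"grip":-1,"slide":[-2,-3.5,0],"yaw":0},{"grip":-1,"slide":[-2,-3.5,0],"yaw":0},{"grip":-1,"slide":[-2,-3.5,0],"yaw":0},{"grip":-1,"slide":[0,0,0],"yaw":0}]'
python3 - <<'E'
from h import *
im={c:manip.camera(c) for c in("top","side")}
for t,z in(("smallbox",.1),("tin",.05),("case",.01)):
    p0=(.524,-.246,-.295)
    for c in im:
        u=proj(np.array([[p0[0],p0[1],z+DIM[t][2]/2]]),c)[0]; m=best(t,c,u)
        if m is not None: print(t,c,fit({c:m},DIM[t],z,p0))
cv2.imwrite("pics/six.png",cv2.resize(np.hstack([im["top"][110:390,110:500],im["side"][60:340,250:500]]),None,fx=1.2,fy=1.2))
E
```

```text
clock: 37.45
position: [0.5255, -0.2455, 0.3142]
ee_rot: [0.989, -0.147, -0.001, 0.001]
ft_force: [0.9, -0.9, 0.8]
grip_width: 0.997
grasp_force: 0.0
clock: 38.25
position: [0.4618, 0.0353, 0.3127]
ee_rot: [0.99, -0.143, -0.001, 0.002]
ft_force: [0.0, -0.1, -0.0]
grip_width: 1.0
grasp_force: 0.0
smallbox top (array([ 0.5243, -0.2456, -0.3525]), np.float64(0.135))
smallbox side (array([ 0.504 , -0.2461, -1.225 ]), np.float64(3.48))
tin top (array([ 0.5247, -0.2455, -0.3256]), np.float64(1.827))
tin side (array([ 0.4903, -0.267 , -1.3027]), np.float64(1.236))
case side (array([ 0.5235, -0.248 , -0.3181]), np.float64(1.434))
```

View pics/six.png

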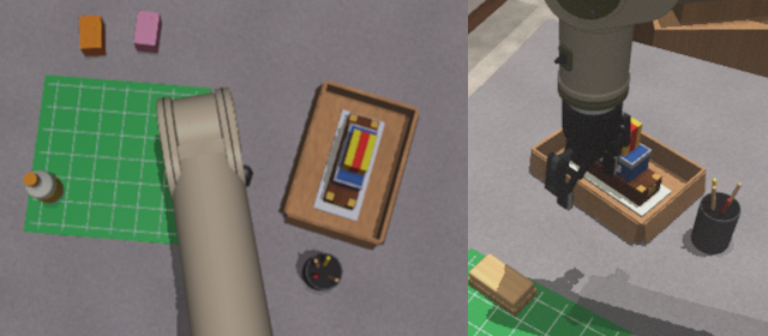

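The stack is upright and centred. The smallbox fits at (0.524, -0.246), about 3° off at most. The glue, sander and pot are unmoved, and the arm is clear of everything.

```bash
python3 -c "
from workcell import manip; print(manip.hand_in())"
```

```text
the job is handed in; nothing more can be done
None
```

I stacked the case, tin and small box in the carton, upright and centred on the board, left the glue bottle, sanding block, pencil pot and both look-alikes alone, and handed the job in at about 38 s; the top camera puts the small box up to 3° off the carton's long axis, and no verdict came back.

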